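# Lock a vent cover with its two push rivets

## Task

Put the loose vent cover onto the open grey housing, either way round, with its two tongues down in the opening and its plate flat on the rim. Then press the centre pins of both push rivets fully home under the cover's cap, and tug the cover straight up by its rib until the pins stop it. Let it settle back down flat, let go, and leave the jar, wedge, wood block and pipe elbow alone.

Things in the scene. Friction and masses are not known exactly. Their poses are not given: they have to be found in the camera images.
- housing: Grey painted steel housing, fixed, 110 (its x) x 128 (its y) x about 76 mm high; origin: centre of its underside, z up. Its hollow middle is open at the top. On each y side a shoulder slopes down outward at 40 degrees and carries one black push rivet: a flange with a centre pin. A pin that is in blocks the cover's way in.
- housing_rim (a point): Centre of the housing's opening, level with its flat rim, 66 mm above the housing's origin. The opening is 60 mm (housing x) by 63 mm (y) and 56 mm deep.
- cover: Loose dark steel vent cover, 300 g, 126 mm high, standing upright; origin: midway between its tongues' lower ends, z up; the same turned by half a turn. Two tongues 50 mm long (x) have outward feet, 60 mm over both (y) at 12 to 18 mm height, tapering to 40 mm at the bottom. Seated: its axes along the housing's or turned by pi, origin 16 mm above the housing's; play 1.5 mm each way in y, 5 mm in x.
- cover_plate (a point): Centre of the underside of the cover's plate (84 x 69 x 4 mm), 50 mm above the cover's origin; it comes to lie on the housing's rim. With both pins home the cover can rise only some 5 to 7 mm, then its feet meet the pins (a pull up to about 20 N does not shift them).
- cover_rib (a point): Centre of the top of the cover's grip rib, 126 mm above the cover's origin. The rib is 60 mm long (cover x), 14 mm thick (y) and 30 mm high and stands on the cover's rain cap, 80 (x) x 112 (y) x 4 mm, whose top is 96 mm above the cover's origin.
- flange_left (a point): Centre of the outer face of the left (+y of the housing) rivet's flange, 20 mm across and 4 mm high; in the housing's frame at (0, 0.0491, 0.0689) m. The pin slides through it along the shoulder's normal; outward that is (0, 0.643, 0.766) in the housing's frame.
- flange_right (a point): The same for the right rivet: at (0, -0.0491, 0.0689) m in the housing's frame, pin axis outward (0, -0.643, 0.766).
- pin_left_top (a point): Centre of the flat top of the left pin's head, 12 mm across; moves with the pin. With the pin out it stands 16.5 mm above the flange's face, when home 1.5 mm (nearly flush). The cover's cap, once on, overhangs it, about 39 mm above, so it can be pressed home only with the tool tilted outward, best along the pin's axis.
- pin_right_top (a point): The same for the right pin.
- pin_left (a joint): Travel of the left pin in m: 0 out, 0.015 fully home (stop). It slides along its axis against about 7 N of friction and stays where it is left; home counts from 0.013.
- pin_right (a joint): The same for the right pin.
- jar: Bystander: upright screw-top glass jar, 72 mm across, 102 mm high, behind the housing (+x of it); origin: centre of its underside.
- wedge: Bystander: wooden wedge, 40 x 120 x 26 mm, lying before the housing; origin: centre of its underside, long axis y.
- block: Bystander: wood offcut, 40 x 85 x 25 mm, lying before the place where the cover stood; origin: centre of its underside, long axis y.
- elbow: Bystander: black pipe elbow, 67 x 67 x 42 mm, behind the place where the cover stood; origin: centre of its underside.
There are look-alikes about, which are no part of the job. What is shaped like the housing but green is not meant. Leave any turquoise look-alike of the cover alone.

How it is judged:
On the way, in this order (a step that is already met when the one before it is completed fails the run):
1. the cover sits flat on the housing's rim with both pins still out (horizontal distance between cover and housing below 0.008 m and angle between the y axis of cover and the y axis of housing, either way round below 0.1 rad and angle between cover's own z axis and vertical below 0.05 rad and z of cover in the frame of housing below 0.0185 m and value of joint each of pin_left, pin_right below 0.006 m), for 0.2 s.
2. both pins are pressed home with the cover on (value of joint each of pin_left, pin_right above 0.013 m and horizontal distance between cover and housing below 0.008 m and angle between the y axis of cover and the y axis of housing, either way round below 0.1 rad and angle between cover's own z axis and vertical below 0.05 rad and z of cover in the frame of housing below 0.0185 m), for 0.2 s.
3. the cover is tugged up out of its seat to the end of its play (5 mm up, or pulling on the pins with over 2 N) and the pins stay home (value of joint each of pin_left, pin_right above 0.013 m and horizontal distance between cover and housing below 0.008 m and angle between the y axis of cover and the y axis of housing, either way round below 0.1 rad and angle between cover's own z axis and vertical below 0.05 rad and z of cover in the frame of housing between 0.0185 and 0.028 m and (z of cover in the frame of housing above 0.021 m or contact force between cover and housing above 2 N)), for 0.1 s.
At the end, for the whole second after the job is handed in: The cover rests flat on the rim (its origin less than 18.5 mm above the housing's origin and within 8 mm of it in plan, turned by under 0.1 rad, tilted by under 0.05 rad), both pins are home (travel over 13 of 15 mm), and the cover is let go and at rest (all of step 2 and linear speed of cover below 0.02 m/s); the robot touches nothing.
It fails at once if the jar is pushed over 25 mm away or tipped (distance of jar from where it was at the start of the episode above 0.025 m or angle between jar's own z axis and vertical above 0.5 rad).
It fails at once if the wedge is pushed over 25 mm away or tipped (distance of wedge from where it was at the start of the episode above 0.025 m or angle between wedge's own z axis and vertical above 0.5 rad).
It fails at once if the block is pushed over 25 mm away or tipped (distance of block from where it was at the start of the episode above 0.025 m or angle between block's own z axis and vertical above 0.5 rad).
It fails at once if the elbow is pushed over 25 mm away or tipped (distance of elbow from where it was at the start of the episode above 0.025 m or angle between elbow's own z axis and vertical above 0.5 rad).
It fails at once if the cover is toppled (angle between cover's own z axis and vertical above 0.7 rad).
It also fails if it takes over 64 s, if anything falls off the work surface, if the arm or the gripper's body presses on something with over 40 N, if the wrist force passes 120 N, or if a joint passes its speed limit or range.

## Robot

A 7-joint arm with a two-finger parallel gripper is mounted at the origin on a cart in front of the work surface, level with it; the furniture and walls round the work are solid. World frame = base frame: x ahead of the robot, y to its left, z up, the work surface at z = 0. Lengths are in m, angles in rad, forces in N, time in s.
With the tool pointing down it reaches from about 0.425 to 0.875 m from the base axis. Payload 8.4 kg.
Tool frame: the origin (TCP) lies at the very end of the fingers, on their centre line; the grasp point (between the pads) lies 19 mm behind it; z points along the fingers, y is the line along which they close (so a half turn about z gives the same grasp; the last joint's range is limited). The gripper opens to 87 mm and grips with 3 to 60 N. Pads are 19 mm wide; open, the fingers measure 117 mm over their backs; the gripper's body (75 mm by 190 mm) begins 51 mm behind the grasp point.
Start: joints at [1.034, 0.333, 0.04, 1.465, -0.013, 1.343, -0.059], TCP at [0.276, -0.589, 0.223] pointing down, gripper open.
Joint ranges: [-2.58, 2.58], [-0.38, 2.09], [-1.3, 1.39], [0.25, 2.4], [-1.5, 4.64], [0.08, 2.09], [-2.65, 2.65]. Speed limits (rad/s): [2.22, 2.22, 2.79, 2.79, 3.14, 3.14, 3.14].

## Interface

Orientations are given as a unit quaternion [x, y, z, w].
In Python, from workcell import manip, viewer gives the robot as it stands. The module is installed in compiled form; this text tells all that it offers.
- The arm moves only by the tool move_arm, never from a script. Its argument "deltas" is a list of rows, each an object of numbers: "dx", "dy", "dz": the shift along the world's x, y, z in m; "ax", "ay", "az": the turn, a rotation vector about the world's x, y, z in degrees. In form: [{"dx": .., "dy": .., "dz": .., "ax": .., "ay": .., "az": ..}, ...]. A call has 1 to 12 rows; each row shifts and turns the commanded pose from where the row before left it; what a row does not reach is not made up. A row lasts 1/8 s, in which the tool goes at most 62.5 mm and 10.7 degrees, less where a joint would pass 70% of its speed; a pose out of reach is approached as far as the arm can. A call is refused whole if a number of a shift passes 0.0625 or a number of a turn 10.7, either way. A call with a gripper value outside its range is refused whole. "fingers" is the finger opening in m, from 0 to 0.087, set as the call begins (left out, the last holds). The fingers move at their own pace and stop on an object; the grip force is fixed at half the most. Time passes only in rows, so rows that do not move let the fingers close. It gives the time, the measured TCP pose, the force, the opening and the grip force at its end, in the units of the state.
- manip.sense(): the state, without advancing time (a new reading comes with each control period).
- viewer.grab_frame(name): name is "side" or "top" or "wrist"; returns a dict with "img" (420x560x3 uint8, red, green, blue), "range_z" (420x560 float32, m along the optical axis (not along the pixel's ray), 0 where there is no reading), "fx", "fy", "cx", "cy" (pixels), "T" (4x4, takes a point from camera to world coordinates). Camera axes: x right, y down, z forward; pixel columns grow to the right and rows downward; lengths in m; the calibration is good to about 2 mm. A picture is of the moment at which its call begins.
- manip.job_done(): hands the job in; it is judged then, once.
The state is a dict: "time_s": time; "joint_positions": joint angles; "qd": joint speeds; "effort": joint torques, N m; "tool_pos": TCP position; "ee_rot": TCP orientation; "wrist_force": force on the tool from outside, world axes, zero at the start; "ft_torque": the same for the moment, N m; "finger_gap": finger opening in m; "gripper_force": force on a finger pad.
Only numpy, scipy, OpenCV 4.12 (cv2) and the standard library are available. Lean on these libraries where they do the work, as an engineer would, in place of code of your own. Each camera call takes 0.05 s, during which the arm holds its last target. There are 200 camera calls.

## Working session

There is one attempt and no reset: what is moved stays moved. The work goes in short steps, Python scripts to look and compute and a tool call to move; the robot and the scene stay as the last step left them, time stands still between calls to the robot, and variables do not carry over. Pictures are saved under pics/ and viewed, at most 10 in all, crops included, and the job is handed in when it is done.

Besides the shell and the picture viewer there is one more tool, called after ">>>" in YAML: its name, and indented under it one key for each argument. move_arm: Moves the arm, as the interface text tells. Its arguments: {"type":"object","properties":{"deltas":{"type":"array"},"fingers":{"type":"number"}},"required":["deltas"]}

```bash
mkdir -p pics
cat > h.py <<'E'
import numpy as np, cv2
from workcell import manip, viewer
def grab(n,save=None):
    f=viewer.grab_frame(n)
    if save: cv2.imwrite('pics/'+save+'.png',f['img'][:,:,::-1]); np.savez('pics/'+save+'.npz',**f)
    return f
def pts(f):
    z=f['range_z'];v,u=np.mgrid[:z.shape[0],:z.shape[1]]
    P=np.stack([(u-f['cx'])/f['fx']*z,(v-f['cy'])/f['fy']*z,z],-1)
    W=P@f['T'][:3,:3].T+f['T'][:3,3]; W[z==0]=np.nan
    return W
E
python3 - <<'E'
from h import *
for n in('top','side'):
    f=grab(n,n+'0'); print(n,f['fx'],f['cx'],f['cy'],np.round(f['T'],3).tolist())
a=cv2.imread('pics/top0.png');b=cv2.imread('pics/side0.png')
s=manip.sense();print(s['tool_pos'],s['ee_rot'],s['wrist_force'],s['finger_gap'],s['time_s'])
E
```

```text
top 463.37510230162144 278.87949416725405 213.54069706637932 [[-0.006, -0.989, 0.145, 0.293], [-1.0, 0.006, 0.001, -0.223], [-0.002, -0.145, -0.989, 1.518], [0.0, 0.0, 0.0, 1.0]]
side 413.57270026121995 280.67575563520876 205.25399493088904 [[-0.928, -0.236, 0.288, 0.173], [-0.372, 0.549, -0.748, 0.701], [0.018, -0.802, -0.597, 0.816], [0.0, 0.0, 0.0, 1.0]]
[ 0.27537016 -0.58830245  0.22176269] [ 9.76136076e-01  2.17158531e-01 -2.03528099e-04 -7.02300908e-04] [-0.06165674  0.45328586  0.010965  ] 0.08734540483991948 0.1
```

View pics/top0.png

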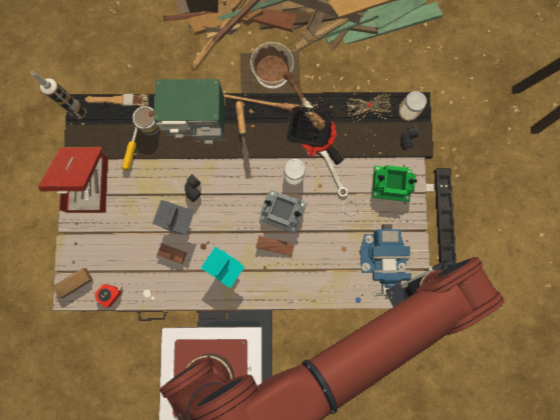

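View pics/side0.png

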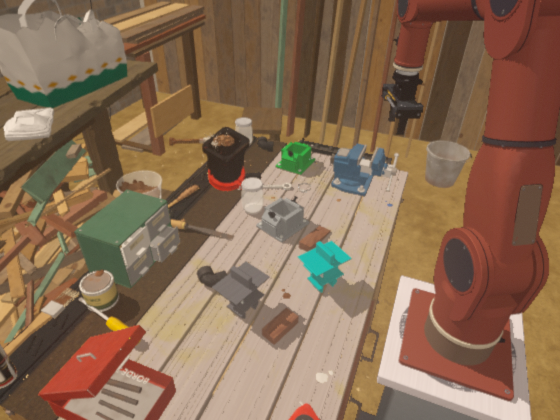

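The top view shows the cover at about (173,216), the housing at (283,210), the turquoise decoy at (222,267), the jar at (293,172), the wedge at (275,246), the block at (172,254) and the elbow at (193,188). The side view agrees: cover (240,285), housing (282,218).

```bash
cat > m0.py <<'E'
from h import *
for n,boxes in (('top0',dict(cover=(145,195,190,236),housing=(255,185,312,234))),('side0',dict(cover=(195,255,275,315),housing=(250,190,310,245)))):
    f=dict(np.load('pics/'+n+'.npz'));W=pts(f)
    for k,(a,b,c,d) in boxes.items():
        P=W[b:d,a:c].reshape(-1,3); I=f['img'][b:d,a:c].reshape(-1,3).astype(int)
        ok=np.isfinite(P[:,0]); P=P[ok];I=I[ok]
        h=np.histogram(P[:,2],bins=np.arange(0,.16,.008))
        print(n,k,h[0].tolist())
        for lo,hi in ((.088,.104),(.11,.135)) if k=='cover' else ((.058,.072),(.072,.09)):
            s=(P[:,2]>lo)&(P[:,2]<hi)
            if s.sum()<8: continue
            Q=P[s]; r=cv2.minAreaRect((Q[:,:2]*1000).astype(np.float32))
            print(lo,s.sum(),Q.mean(0).round(4),np.median(Q[:,2]).round(4),np.round(r[0],1),np.round(r[1],1),round(r[2],1))
E
python3 m0.py; python3 -c "
import cv2
a=cv2.imread('pics/top0.png')[170:290,140:330];b=cv2.imread('pics/side0.png')[180:320,190:350]
a=cv2.resize(a,(640,404),interpolation=2);cv2.imwrite('pics/c0.png',a)"
```

```text
top0 cover [317, 8, 1, 5, 7, 0, 19, 3, 0, 0, 2, 398, 367, 13, 14, 78, 14, 0, 0]
0.088 765 [0.4925 0.1097 0.0958] 0.0958 [493.6 108.4] [112.9  79.6] 71.6
0.11 112 [0.4927 0.1069 0.1233] 0.1239 [493.5 108.5] [16.2 59.4] 70.5
top0 housing [772, 401, 53, 23, 26, 46, 85, 166, 309, 52, 12, 0, 0, 0, 0, 0, 0, 0, 0]
0.058 448 [ 0.5222 -0.2313  0.0655] 0.0659 [ 522.3 -231.3] [119.3  91.6] 71.7
0.072 64 [ 0.522  -0.2285  0.0762] 0.0752 [ 521.1 -228.1] [109.6  77.7] 39.2
side0 cover [1174, 32, 123, 83, 194, 94, 175, 61, 37, 20, 0, 368, 671, 49, 54, 141, 4, 0, 0]
0.088 1039 [0.4938 0.1185 0.0966] 0.0965 [495.5 112. ] [112.4  81.5] 72.0
0.11 210 [0.494  0.1151 0.122 ] 0.1244 [495.5 111.8] [15.9 60.7] 71.3
side0 housing [630, 243, 188, 159, 154, 175, 183, 227, 301, 65, 36, 16, 4, 0, 0, 0, 0, 0, 0]
0.058 480 [ 0.5334 -0.2233  0.0648] 0.0653 [ 550.6 -237.9] [115.8 152.7] 64.2
0.072 104 [ 0.5879 -0.241   0.0785] 0.078 [ 572.8 -248.2] [123.5 116. ] 67.4
```

View pics/c0.png

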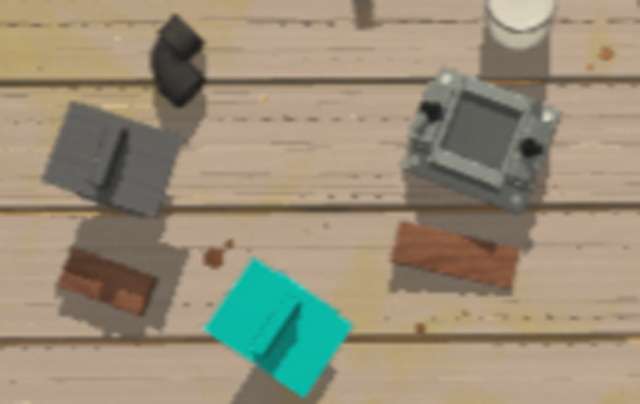

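The crop confirms both are turned alike, about -18.5° yaw, with the pins at crop (430,110) and (530,148). I'll go above the housing first for a close look.

>>> move_arm:
  deltas:
    - {"dx":0.01,"dy":0.01,"dz":0.04,"az":-5.5}
    - {"dx":0.03,"dy":0.05,"dz":0.04,"az":-5.5}
    - {"dx":0.035,"dy":0.055,"dz":0.0,"az":-5.5}
    - {"dx":0.035,"dy":0.055,"dz":0.0,"az":-5.5}
    - {"dx":0.03,"dy":0.05,"dz":0.0,"az":-5.5}
    - {"dx":0.03,"dy":0.05,"dz":0.0,"az":-5.5}
    - {"dx":0.03,"dy":0.05,"dz":0.0,"az":-5.5}
    - {"dx":0.025,"dy":0.038,"dz":0.0,"az":-5.0}
    - {}
  fingers: 0.05

```text
validation failed for argument at $.de...
```

Run:
```python
from h import *
f=grab('wrist','w1'); print(f['fx'],f['cx'],f['cy'],np.round(f['T'],3).tolist())
```

```text
374.81229846354285 279.391289285296 206.28121850371573 [[0.423, -0.876, -0.231, 0.338], [-0.906, -0.409, -0.106, -0.559], [-0.002, 0.254, -0.967, 0.384], [0.0, 0.0, 0.0, 1.0]]
```

View pics/w1.png

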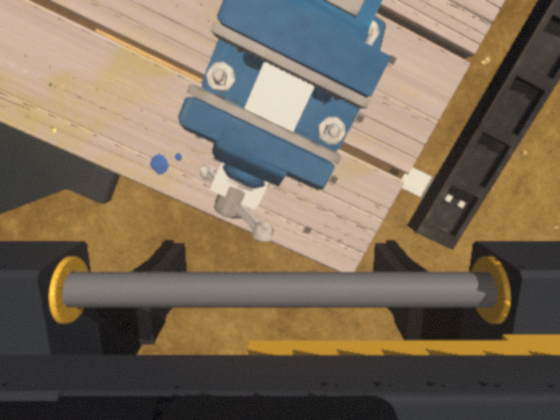

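The move was refused, so the picture only shows the vise at the start pose: (290,90), with the fingers at the bottom. I'll fill in all six fields per row.

>>> move_arm:
  deltas:
    - {"dx":0.01,"dy":0.01,"dz":0.04,"ax":0,"ay":0,"az":-5.5}
    - {"dx":0.03,"dy":0.05,"dz":0.04,"ax":0,"ay":0,"az":-5.5}
    - {"dx":0.035,"dy":0.055,"dz":0,"ax":0,"ay":0,"az":-5.5}
    - {"dx":0.035,"dy":0.055,"dz":0,"ax":0,"ay":0,"az":-5.5}
    - {"dx":0.03,"dy":0.05,"dz":0,"ax":0,"ay":0,"az":-5.5}
    - {"dx":0.03,"dy":0.05,"dz":0,"ax":0,"ay":0,"az":-5.5}
    - {"dx":0.03,"dy":0.05,"dz":0,"ax":0,"ay":0,"az":-5.5}
    - {"dx":0.025,"dy":0.038,"dz":0,"ax":0,"ay":0,"az":-5}
    - {"dx":0,"dy":0,"dz":0,"ax":0,"ay":0,"az":0}
    - {"dx":0,"dy":0,"dz":0,"ax":0,"ay":0,"az":0}
  fingers: 0.05

```text
time_s: 1.4
tool_pos: [0.4937, -0.2417, 0.2977]
ee_rot: [0.987, -0.16, -0.0, 0.0]
wrist_force: [-1.1, -0.2, -0.9]
finger_gap: 0.0501
gripper_force: 0.0
```

Run:
```python
from h import *
f=grab('wrist','w2'); print(np.round(f['T'],3).tolist())
s=manip.sense();print(s['tool_pos'],s['ee_rot'],s['joint_positions'],s['time_s'])
```

```text
[[-0.317, -0.917, -0.242, 0.559], [-0.948, 0.307, 0.081, -0.264], [-0.0, 0.255, -0.967, 0.46], [0.0, 0.0, 0.0, 1.0]]
[ 0.49343364 -0.24230952  0.29770694] [ 9.87021113e-01 -1.60590180e-01 -2.70635613e-04  2.08455048e-04] [ 0.53303829  0.10919545 -0.17258565  1.58539428  0.01937557  1.44908283
 -1.53427427] 1.45
```

View pics/w2.png

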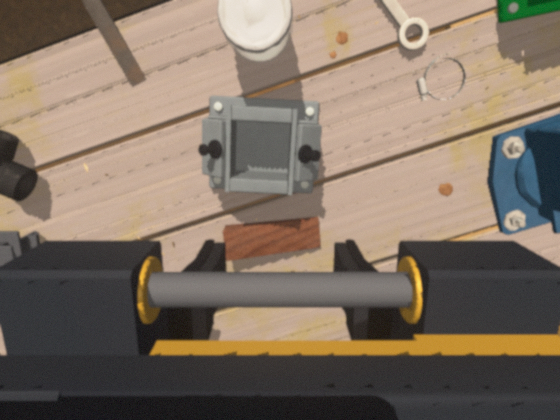

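The wrist view shows the housing (262,145) with pin heads at (204,150) and (314,155), the jar (255,20) and the wedge (272,238).

```bash
cat > m1.py <<'E'
from h import *
f=dict(np.load('pics/w2.npz'));W=pts(f)
a,b,c,d=190,85,335,205
P=W[b:d,a:c];I=f['img'][b:d,a:c].astype(int);z=P[...,2]
print(np.histogram(z[np.isfinite(z)],bins=np.arange(0,.1,.005))[0].tolist())
def rect(m,n):
    Q=P[m];r=cv2.minAreaRect((Q[:,:2]*1000).astype(np.float32));print(n,m.sum(),np.median(Q[:,2]).round(4),Q.mean(0).round(4),np.round(r[0],1),np.round(r[1],1),round(r[2],1));return Q
rect((z>.062)&(z<.069),'rim'); 
# opening: floor inside
hole=(z<.05)&(z>.003); hole=cv2.erode(hole.astype(np.uint8),np.ones((3,3)))
n,l,st,ce=cv2.connectedComponentsWithStats(hole)
for i in range(1,n):
    if st[i,4]>100: rect(l==i,'hole%d %s'%(i,np.round(ce[i]+[a,b])))
blk=((I.max(2)<45)&(z>.07)).astype(np.uint8)
n,l,st,ce=cv2.connectedComponentsWithStats(blk)
for i in range(1,n):
    if st[i,4]>15: rect(l==i,'pin %s'%np.round(ce[i]+[a,b]))
# opening edges on rim plane by ray casting: bright pts
T=f['T'];
def ray(u,v,h):
    dr=T[:3,:3]@[(u-f['cx'])/f['fx'],(v-f['cy'])/f['fy'],1];t=(h-T[2,3])/dr[2];return T[:3,3]+t*dr
w=P[(z>.075)]
for s,h in((-1,.0815),(1,.0815)):
    m=(z>.078)&(I.max(2)<60)&((np.arange(c-a)[None]-72)*s>0)
    rect(m,'head')
r=cv2.resize(f['img'][b:d,a:c][:,:,::-1],None,fx=5,fy=5,interpolation=2);cv2.imwrite('pics/c1.png',r)
E
python3 m1.py
```

```text
[2894, 1469, 2960, 104, 81, 67, 89, 123, 229, 91, 385, 536, 694, 3235, 374, 98, 158, 4, 0]
rim 3513 0.0663 [ 0.5257 -0.2306  0.0662] [ 524.  -230.2] [109.1  90.3] 67.8
hole1 [267. 107.] 1180 0.0106 [ 0.5643 -0.2502  0.0131] [ 562.9 -246.1] [124.1  23.4] 68.4
hole2 [260. 149.] 2888 0.0106 [ 0.521  -0.2271  0.0126] [ 521.9 -229.3] [63.3 58.3] 68.3
hole3 [216. 183.] 130 0.0109 [ 0.4999 -0.1628  0.0116] [ 499.9 -162.9] [16.5 12.6] 67.8
hole4 [302. 187.] 165 0.0107 [ 0.4614 -0.2605  0.0113] [ 462.  -260.6] [21.8 13.5] 67.3
head 48 0.0821 [ 0.5442 -0.1795  0.0819] [ 544.2 -179.2] [9.6 5.9] 73.6
head 71 0.0818 [ 0.504  -0.282   0.0819] [ 504.  -282.1] [9.4 9. ] 9.3
```

View pics/c1.png

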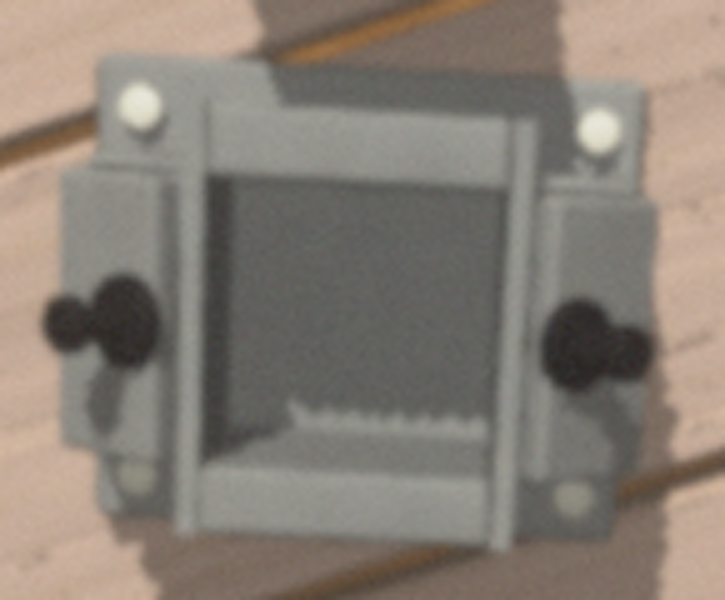

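Housing centre is (0.5235, -0.230), yaw -21.8°, rim at 66 mm, and the pin tops are at 82 mm, all as expected. Next is the cover.

>>> move_arm:
  deltas:
    - {"dx":-0.004,"dy":0.049,"dz":0,"ax":0,"ay":0,"az":0}
    - {"dx":-0.004,"dy":0.049,"dz":0,"ax":0,"ay":0,"az":0}
    - {"dx":-0.004,"dy":0.049,"dz":0,"ax":0,"ay":0,"az":0}
    - {"dx":-0.004,"dy":0.049,"dz":0,"ax":0,"ay":0,"az":0}
    - {"dx":-0.004,"dy":0.049,"dz":0,"ax":0,"ay":0,"az":0}
    - {"dx":-0.004,"dy":0.049,"dz":0,"ax":0,"ay":0,"az":0}
    - {"dx":-0.004,"dy":0.048,"dz":0,"ax":0,"ay":0,"az":0}
    - {"dx":0,"dy":0,"dz":0,"ax":0,"ay":0,"az":0}
    - {"dx":0,"dy":0,"dz":0,"ax":0,"ay":0,"az":0}
  fingers: 0.05

```text
time_s: 2.58
tool_pos: [0.4665, 0.0992, 0.2978]
ee_rot: [0.987, -0.161, 0.0, 0.0]
wrist_force: [-0.8, -0.1, 1.0]
finger_gap: 0.0502
gripper_force: 0.0
```

```bash
cat > m2.py <<'E'
from h import *
f=grab('wrist','w3');W=pts(f);z=W[...,2]
s=manip.sense();print(s['tool_pos'],s['ee_rot'],s['joint_positions'],s['time_s'])
near=np.linalg.norm(W[...,:2]-[.495,.110],axis=-1)<.085
for lo,hi in((.088,.102),(.118,.135)):
    m=(near&(z>lo)&(z<hi)).astype(np.uint8)
    n,l,st,ce=cv2.connectedComponentsWithStats(m);i=1+st[1:,4].argmax();Q=W[l==i]
    r=cv2.minAreaRect((Q[:,:2]*1000).astype(np.float32));print(st[i,4],ce[i].round(),np.median(Q[:,2]).round(4),Q.mean(0).round(4),np.round(r[0],1),np.round(r[1],1),round(r[2],2))
E
python3 m2.py
```

```text
[0.46650496 0.09885265 0.2977943 ] [ 9.86878070e-01 -1.61467032e-01 -3.70081570e-05  2.67927849e-04] [ 0.21663163 -0.02998586 -0.50097216  1.72589429 -0.01406443  1.44231193
 -2.17749506] 2.625
8342 [260. 154.] 0.0963 [0.4968 0.1087 0.0963] [495.  109.6] [112.3  80.1] 71.77
1030 [259. 158.] 0.126 [0.4962 0.1088 0.1259] [495.2 109.4] [14.  59.5] 71.55
```

Cover at (0.495, 0.1095), y axis at 71.7°, heights 96 and 126 mm: all matches. Descending and gripping the rib.

>>> move_arm:
  deltas:
    - {"dx":0.0145,"dy":0.0055,"dz":-0.03,"ax":0,"ay":0,"az":0.3}
    - {"dx":0.014,"dy":0.005,"dz":-0.04,"ax":0,"ay":0,"az":0}
    - {"dx":0,"dy":0,"dz":-0.04,"ax":0,"ay":0,"az":0}
    - {"dx":0,"dy":0,"dz":-0.04,"ax":0,"ay":0,"az":0}
    - {"dx":0,"dy":0,"dz":-0.03,"ax":0,"ay":0,"az":0}
    - {"dx":0,"dy":0,"dz":-0.016,"ax":0,"ay":0,"az":0}
    - {"dx":0,"dy":0,"dz":0,"ax":0,"ay":0,"az":0}
    - {"dx":0,"dy":0,"dz":0,"ax":0,"ay":0,"az":0}
  fingers: 0.05

```text
time_s: 3.62
tool_pos: [0.4956, 0.1113, 0.1031]
ee_rot: [0.987, -0.158, 0.001, -0.0]
wrist_force: [-0.6, -0.2, -0.1]
finger_gap: 0.0501
gripper_force: 0.0
```

>>> move_arm:
  deltas:
    - {"dx":0,"dy":0,"dz":0,"ax":0,"ay":0,"az":0}
    - {"dx":0,"dy":0,"dz":0,"ax":0,"ay":0,"az":0}
    - {"dx":0,"dy":0,"dz":0,"ax":0,"ay":0,"az":0}
    - {"dx":0,"dy":0,"dz":0,"ax":0,"ay":0,"az":0}
    - {"dx":0,"dy":0,"dz":0,"ax":0,"ay":0,"az":0}
  fingers: 0.0

```text
time_s: 4.25
tool_pos: [0.4946, 0.1114, 0.1018]
ee_rot: [0.988, -0.157, -0.0, 0.0]
wrist_force: [-0.1, -1.3, 0.0]
finger_gap: 0.0136
gripper_force: 29.9
```

Gripped. Lift and carry over the housing (target TCP about (0.523, -0.228), turned -3.6°).

>>> move_arm:
  deltas:
    - {"dx":0,"dy":0,"dz":0.02,"ax":0,"ay":0,"az":0}
    - {"dx":0,"dy":0,"dz":0.04,"ax":0,"ay":0,"az":0}
    - {"dx":0,"dy":-0.01,"dz":0.04,"ax":0,"ay":0,"az":0}
    - {"dx":0.0034,"dy":-0.03,"dz":0.04,"ax":0,"ay":0,"az":-0.6}
    - {"dx":0.005,"dy":-0.05,"dz":0.01,"ax":0,"ay":0,"az":-0.6}
    - {"dx":0.005,"dy":-0.05,"dz":0,"ax":0,"ay":0,"az":-0.6}
    - {"dx":0.005,"dy":-0.05,"dz":0,"ax":0,"ay":0,"az":-0.6}
    - {"dx":0.005,"dy":-0.05,"dz":0,"ax":0,"ay":0,"az":-0.6}
    - {"dx":0.005,"dy":-0.05,"dz":0,"ax":0,"ay":0,"az":-0.6}
    - {"dx":0,"dy":-0.03,"dz":0,"ax":0,"ay":0,"az":0}
    - {"dx":0,"dy":-0.0195,"dz":0,"ax":0,"ay":0,"az":0}
    - {"dx":0,"dy":0,"dz":0,"ax":0,"ay":0,"az":0}
  fingers: 0.0

```text
time_s: 5.75
tool_pos: [0.5227, -0.2289, 0.2514]
ee_rot: [0.982, -0.189, -0.0, -0.0]
wrist_force: [-0.5, 0.6, -1.8]
finger_gap: 0.014
gripper_force: 29.9
```

>>> move_arm:
  deltas:
    - {"dx":0,"dy":0,"dz":0,"ax":0,"ay":0,"az":0}
    - {"dx":0,"dy":0,"dz":0,"ax":0,"ay":0,"az":0}
  fingers: 0.0

```text
time_s: 6.0
tool_pos: [0.5234, -0.2264, 0.2521]
ee_rot: [0.982, -0.187, 0.0, -0.0]
wrist_force: [0.4, 0.0, -2.1]
finger_gap: 0.0142
gripper_force: 29.9
```

Run:
```python
from h import *
grab('side','s1');f=grab('wrist','w4')
a=cv2.imread('pics/s1.png')[120:300,200:360];a=cv2.resize(a,None,fx=3,fy=3,interpolation=2)
b=cv2.imread('pics/w4.png');b=cv2.resize(b,(260,195));
c=np.zeros((540,750,3),np.uint8);c[:,:480]=a;c[:195,485:745]=b;cv2.imwrite('pics/v1.png',c)
s=manip.sense();print(s['tool_pos'],s['ee_rot'],s['wrist_force'],s['finger_gap'])
```

```text
[ 0.52331195 -0.22699276  0.25209901] [ 9.82236151e-01 -1.87648918e-01  1.47670775e-04 -6.61039329e-05] [-0.75871629  0.25271321 -3.05798365] 0.014053740867537117
```

View pics/v1.png

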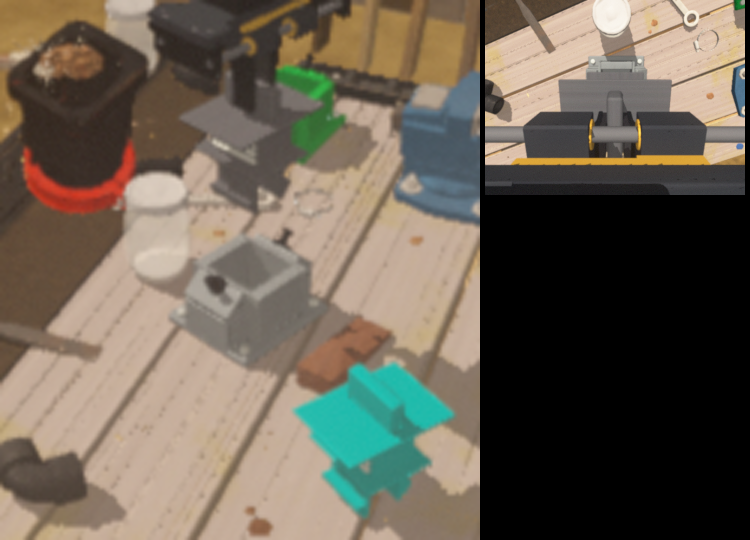

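The cover hangs upright above the housing and is aligned in the wrist inset (cap and rim corners parallel). Lowering.

>>> move_arm:
  deltas:
    - {"dx":0,"dy":0,"dz":-0.03,"ax":0,"ay":0,"az":0}
    - {"dx":0,"dy":0,"dz":-0.03,"ax":0,"ay":0,"az":0}
    - {"dx":0,"dy":0,"dz":-0.018,"ax":0,"ay":0,"az":0}
    - {"dx":0,"dy":0,"dz":-0.006,"ax":0,"ay":0,"az":0}
    - {"dx":0,"dy":0,"dz":-0.006,"ax":0,"ay":0,"az":0}
    - {"dx":0,"dy":0,"dz":-0.006,"ax":0,"ay":0,"az":0}
    - {"dx":0,"dy":0,"dz":-0.002,"ax":0,"ay":0,"az":0}
    - {"dx":0,"dy":0,"dz":0,"ax":0,"ay":0,"az":0}
    - {"dx":0,"dy":0,"dz":0,"ax":0,"ay":0,"az":0}
  fingers: 0.0

```text
time_s: 7.22
tool_pos: [0.5232, -0.2281, 0.1542]
ee_rot: [0.982, -0.188, 0.0, 0.0]
wrist_force: [-0.6, -0.1, -2.6]
finger_gap: 0.0137
gripper_force: 29.9
```

>>> move_arm:
  deltas:
    - {"dx":0,"dy":0,"dz":-0.005,"ax":0,"ay":0,"az":0}
    - {"dx":0,"dy":0,"dz":-0.005,"ax":0,"ay":0,"az":0}
    - {"dx":0,"dy":0,"dz":-0.005,"ax":0,"ay":0,"az":0}
    - {"dx":0,"dy":0,"dz":-0.005,"ax":0,"ay":0,"az":0}
    - {"dx":0,"dy":0,"dz":0,"ax":0,"ay":0,"az":0}
    - {"dx":0,"dy":0,"dz":0,"ax":0,"ay":0,"az":0}
  fingers: 0.0

```text
time_s: 7.98
tool_pos: [0.5232, -0.2281, 0.134]
ee_rot: [0.982, -0.188, 0.0, -0.0]
wrist_force: [-0.2, -0.3, -2.4]
finger_gap: 0.0137
gripper_force: 29.9
```

Feet are in with no side force. Down to the rim.

>>> move_arm:
  deltas:
    - {"dx":0,"dy":0,"dz":-0.005,"ax":0,"ay":0,"az":0}
    - {"dx":0,"dy":0,"dz":-0.005,"ax":0,"ay":0,"az":0}
    - {"dx":0,"dy":0,"dz":-0.004,"ax":0,"ay":0,"az":0}
    - {"dx":0,"dy":0,"dz":-0.002,"ax":0,"ay":0,"az":0}
    - {"dx":0,"dy":0,"dz":-0.001,"ax":0,"ay":0,"az":0}
    - {"dx":0,"dy":0,"dz":0,"ax":0,"ay":0,"az":0}
    - {"dx":0,"dy":0,"dz":0,"ax":0,"ay":0,"az":0}
  fingers: 0.0

```text
time_s: 8.85
tool_pos: [0.5228, -0.2282, 0.1178]
ee_rot: [0.982, -0.189, -0.0, 0.0]
wrist_force: [-5.4, 1.6, 4.9]
finger_gap: 0.0139
gripper_force: 30.0
```

>>> move_arm:
  deltas:
    - {"dx":0,"dy":0,"dz":0,"ax":0,"ay":0,"az":0}
    - {"dx":0,"dy":0,"dz":0,"ax":0,"ay":0,"az":0}
    - {"dx":0,"dy":0,"dz":0,"ax":0,"ay":0,"az":0}
    - {"dx":0,"dy":0,"dz":0.02,"ax":0,"ay":0,"az":0}
    - {"dx":0,"dy":0,"dz":0.04,"ax":0,"ay":0,"az":0}
    - {"dx":0,"dy":0,"dz":0.06,"ax":0,"ay":0,"az":0}
    - {"dx":-0.02,"dy":0,"dz":0.05,"ax":0,"ay":0,"az":0}
    - {"dx":-0.01,"dy":0,"dz":0.03,"ax":0,"ay":0,"az":0}
    - {"dx":0,"dy":0,"dz":0,"ax":0,"ay":0,"az":0}
    - {"dx":0,"dy":0,"dz":0,"ax":0,"ay":0,"az":0}
  fingers: 0.05

```text
time_s: 10.1
tool_pos: [0.493, -0.2279, 0.3161]
ee_rot: [0.982, -0.188, -0.0, -0.0]
wrist_force: [-0.3, -0.2, -0.4]
finger_gap: 0.0499
gripper_force: 0.0
```

```bash
cat > m3.py <<'E'
from h import *
import sys
f=grab('wrist','w5' if len(sys.argv)<2 else sys.argv[1]);W=pts(f);z=W[...,2]
s=manip.sense();print(s['tool_pos'],s['ee_rot'],s['joint_positions'],s['time_s'])
near=np.linalg.norm(W[...,:2]-[.5235,-.230],axis=-1)<.085
for lo,hi in((.103,.118),(.134,.15),(.072,.09)):
    m=(near&(z>lo)&(z<hi)).astype(np.uint8)
    n,l,st,ce=cv2.connectedComponentsWithStats(m)
    for i in range(1,n):
        if st[i,4]<25: continue
        Q=W[l==i]
        r=cv2.minAreaRect((Q[:,:2]*1000).astype(np.float32));print(st[i,4],ce[i].round(),np.median(Q[:,2]).round(4),Q.mean(0).round(4),np.round(r[0],1),np.round(r[1],1),round(r[2],2))
m=near&(z>.103)&(z<.118);Q=W[m];c=np.linalg.lstsq(np.c_[Q[:,:2]-Q[:,:2].mean(0),np.ones(len(Q))],Q[:,2],rcond=None)[0];print('plane',c)
E
python3 m3.py
```

```text
[ 0.49287928 -0.22778065  0.31561867] [ 9.82119770e-01 -1.88255072e-01 -8.48681277e-04 -2.55615864e-04] [ 0.55828826  0.09520441 -0.22419656  1.56560956  0.02095354  1.48492026
 -1.61632756] 10.15
8456 [269. 148.] 0.1123 [ 0.5253 -0.2294  0.1123] [ 523.8 -228.6] [112.2  79.8] 68.24
1028 [268. 152.] 0.142 [ 0.5248 -0.2292  0.1419] [ 523.8 -228.5] [13.6 59.4] 68.03
28 [328. 146.] 0.0795 [ 0.5016 -0.2861  0.0793] [ 501.7 -286.1] [ 3.3 10.5] 61.59
plane [-0.00054785  0.00058292  0.11232197]
```

Step 1 is met: cap level at 112.3 mm, yaw 68.2°. Now turn the hand 90° and tilt it along the left pin's axis, well clear.

>>> move_arm:
  deltas:
    - {"dx":0.009,"dy":0.014,"dz":0,"ax":0,"ay":0,"az":10}
    - {"dx":0.009,"dy":0.014,"dz":0,"ax":0,"ay":0,"az":10}
    - {"dx":0.009,"dy":0.014,"dz":0,"ax":0,"ay":0,"az":10}
    - {"dx":0.009,"dy":0.014,"dz":0,"ax":0,"ay":0,"az":10}
    - {"dx":0.009,"dy":0.014,"dz":0,"ax":0,"ay":0,"az":10}
    - {"dx":0.009,"dy":0.014,"dz":0,"ax":0,"ay":0,"az":10}
    - {"dx":0.009,"dy":0.014,"dz":0,"ax":0,"ay":0,"az":10}
    - {"dx":0.009,"dy":0.014,"dz":0,"ax":0,"ay":0,"az":10}
    - {"dx":0.009,"dy":0.014,"dz":0,"ax":0,"ay":0,"az":10}
    - {"dx":0,"dy":0,"dz":0,"ax":0,"ay":0,"az":0}
  fingers: 0.0

```text
time_s: 11.4
tool_pos: [0.5742, -0.1006, 0.3154]
ee_rot: [0.827, 0.562, -0.0, -0.001]
wrist_force: [-0.1, 0.4, 0.4]
finger_gap: 0.0007
gripper_force: 0.0
```

>>> move_arm:
  deltas:
    - {"dx":0,"dy":0,"dz":0,"ax":-9.3,"ay":3.7,"az":0}
    - {"dx":0,"dy":0,"dz":0,"ax":-9.3,"ay":3.7,"az":0}
    - {"dx":0,"dy":0,"dz":0,"ax":-9.3,"ay":3.7,"az":0}
    - {"dx":0,"dy":0,"dz":0,"ax":-9.3,"ay":3.7,"az":0}
    - {"dx":0,"dy":0,"dz":0,"ax":0,"ay":0,"az":0}
    - {"dx":0,"dy":0,"dz":0,"ax":0,"ay":0,"az":0}
  fingers: 0.0

```text
time_s: 12.15
tool_pos: [0.574, -0.103, 0.3168]
ee_rot: [0.779, 0.526, -0.283, 0.192]
wrist_force: [0.1, -0.2, 0.2]
finger_gap: 0.0001
gripper_force: 0.0
```

```bash
cat > st.py <<'E'
from h import *
from scipy.spatial.transform import Rotation as R
s=manip.sense();p=s['tool_pos'];M=R.from_quat(s['ee_rot']).as_matrix()
xa=np.array([.9285,-.3714,0]);ya=np.array([.3714,.9285,0]);H=np.array([.523,-.229,0])
B=np.stack([xa,ya,[0,0,1]]);q=B@(p-H)
print('t',s['time_s'],'tcp',p.round(4),'in housing',q.round(4),'F',s['wrist_force'].round(1))
print('tool z',(B@M[:,2]).round(3),'tool y',(B@M[:,1]).round(3));print('q',np.round(s['joint_positions'],2))
for n,sg in(('L',1),('R',-1)):
    ax=np.array([0,sg*.643,.766]);top=np.array([0,sg*.0491,.0689])+.0165*ax
    d=q-top;t=d@ax;print(n,'dist along axis from pin-out top',t.round(4),'perp (world)',(B.T@(d-t*ax)).round(4))
    Rt=R.from_matrix(np.array(B.T@np.stack([[0,sg*.766,-.643],[1*1,0,0],-ax],1)) if sg>0 else B.T@np.stack([[0,.766,.643],[1,0,0],-ax],1))
    print('   rot err deg world',np.degrees((Rt*R.from_matrix(M).inv()).as_rotvec()).round(1))
E
python3 st.py
```

```text
t 12.15 tcp [ 0.574  -0.103   0.3168] in housing [0.0006 0.1359 0.3168] F [ 0.1 -0.2  0.2]
tool z [ 0.    -0.642 -0.767] tool y [ 1.    -0.002  0.001]
q [ 0.08  0.41 -0.44  1.37  0.69  1.87 -0.71]
L dist along axis from pin-out top 0.2292 perp (world) [-0.0259 -0.0663  0.0597]
   rot err deg world [-0.   0.1  0.1]
R dist along axis from pin-out top 0.0544 perp (world) [0.0862 0.2139 0.1935]
   rot err deg world [ 74.2 -29.7   0.1]
```

>>> move_arm:
  deltas:
    - {"dx":0,"dy":0,"dz":-0.045,"ax":0,"ay":0,"az":0}
    - {"dx":0,"dy":0,"dz":-0.05,"ax":0,"ay":0,"az":0}
    - {"dx":0,"dy":0,"dz":-0.048,"ax":0,"ay":0,"az":0}
    - {"dx":-0.0072,"dy":-0.0179,"dz":-0.023,"ax":0,"ay":0,"az":0}
    - {"dx":-0.0072,"dy":-0.0179,"dz":-0.023,"ax":0,"ay":0,"az":0}
    - {"dx":-0.0048,"dy":-0.0119,"dz":-0.0153,"ax":0,"ay":0,"az":0}
    - {"dx":0,"dy":0,"dz":0,"ax":0,"ay":0,"az":0}
    - {"dx":0,"dy":0,"dz":0,"ax":0,"ay":0,"az":0}
  fingers: 0.0

```text
time_s: 13.15
tool_pos: [0.5556, -0.1493, 0.1137]
ee_rot: [0.778, 0.527, -0.282, 0.192]
wrist_force: [0.2, 1.0, -0.1]
finger_gap: 0.0003
gripper_force: 0.0
```

```bash
python3 st.py
python3 - <<'E'
from h import *
f=grab('wrist','w6');g=grab('side','s2')
a=cv2.resize(cv2.imread('pics/w6.png'),(400,300));b=cv2.resize(cv2.imread('pics/s2.png')[140:290,200:400],(400,300),interpolation=2)
cv2.imwrite('pics/v2.png',np.hstack([a,b]))
E
```

```text
t 13.15 tcp [ 0.5556 -0.1493  0.1137] in housing [0.0007 0.0861 0.1137] F [ 0.2  1.  -0.1]
tool z [ 0.002 -0.642 -0.767] tool y [1.    0.001 0.002]
q [ 0.14  0.53 -0.42  1.65  0.74  1.53 -0.89]
L dist along axis from pin-out top 0.0416 perp (world) [ 0.0005 -0.0006  0.0003]
   rot err deg world [-0.   0.1 -0.1]
R dist along axis from pin-out top -0.0691 perp (world) [0.0383 0.0939 0.0851]
   rot err deg world [ 74.3 -29.6   0. ]
```

View pics/v2.png

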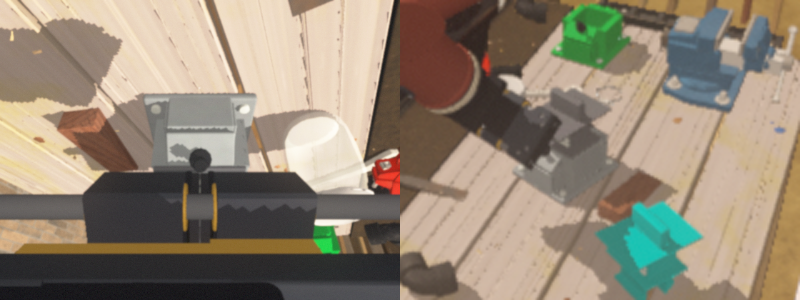

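The pin head (left inset, about (200,158)) lies in line with the closed fingers. Press in: about 38 mm to contact, then 15 mm of travel.

>>> move_arm:
  deltas:
    - {"dx":-0.0048,"dy":-0.0119,"dz":-0.0153,"ax":0,"ay":0,"az":0}
    - {"dx":-0.0043,"dy":-0.0108,"dz":-0.0138,"ax":0,"ay":0,"az":0}
    - {"dx":-0.0012,"dy":-0.003,"dz":-0.0038,"ax":0,"ay":0,"az":0}
    - {"dx":-0.0012,"dy":-0.003,"dz":-0.0038,"ax":0,"ay":0,"az":0}
    - {"dx":0,"dy":0,"dz":0,"ax":0,"ay":0,"az":0}
    - {"dx":0,"dy":0,"dz":0,"ax":0,"ay":0,"az":0}
  fingers: 0.0

```text
time_s: 14.0
tool_pos: [0.5432, -0.1786, 0.0757]
ee_rot: [0.778, 0.527, -0.283, 0.192]
wrist_force: [0.0, 0.3, 0.2]
finger_gap: 0.0006
gripper_force: 0.0
```

```bash
python3 st.py | head -5
```

```text
t 14.0 tcp [ 0.5432 -0.1786  0.0757] in housing [0.     0.0542 0.0757] F [0.  0.3 0.2]
tool z [ 0.001 -0.643 -0.766] tool y [ 1.     0.001 -0.   ]
q [ 0.17  0.55 -0.4   1.71  0.77  1.45 -0.91]
L dist along axis from pin-out top -0.008 perp (world) [-0.0001 -0.0003  0.0003]
   rot err deg world [ 0.  -0.  -0.1]
```

>>> move_arm:
  deltas:
    - {"dx":-0.0007,"dy":-0.0018,"dz":-0.0023,"ax":0,"ay":0,"az":0}
    - {"dx":-0.0007,"dy":-0.0018,"dz":-0.0023,"ax":0,"ay":0,"az":0}
    - {"dx":-0.0003,"dy":-0.0006,"dz":-0.0008,"ax":0,"ay":0,"az":0}
  fingers: 0.0

```text
time_s: 14.38
tool_pos: [0.5419, -0.1823, 0.071]
ee_rot: [0.778, 0.527, -0.283, 0.192]
wrist_force: [-0.4, 4.1, 6.5]
finger_gap: 0.0004
gripper_force: 3.5
```

```bash
python3 st.py | head -5
```

```text
t 14.375 tcp [ 0.5419 -0.1823  0.071 ] in housing [0.0002 0.0504 0.071 ] F [-0.4  4.1  6.5]
tool z [ 0.002 -0.643 -0.766] tool y [1.    0.002 0.001]
q [ 0.18  0.55 -0.4   1.72  0.77  1.44 -0.91]
L dist along axis from pin-out top -0.0141 perp (world) [ 0.0001 -0.0003  0.0002]
   rot err deg world [ 0.   0.  -0.1]
```

About 7.7 N along the axis, so the pin is sliding. A bit further, to the stop.

>>> move_arm:
  deltas:
    - {"dx":-0.0003,"dy":-0.0009,"dz":-0.0011,"ax":0,"ay":0,"az":0}
    - {"dx":-0.0003,"dy":-0.0009,"dz":-0.0011,"ax":0,"ay":0,"az":0}
    - {"dx":0,"dy":0,"dz":0,"ax":0,"ay":0,"az":0}
  fingers: 0.0

```text
time_s: 14.75
tool_pos: [0.5416, -0.183, 0.07]
ee_rot: [0.778, 0.528, -0.283, 0.193]
wrist_force: [-2.6, 9.0, 15.2]
finger_gap: 0.0006
gripper_force: 8.3
```

```bash
python3 st.py | head -5
```

```text
t 14.75 tcp [ 0.5416 -0.183   0.07  ] in housing [0.0002 0.0496 0.07  ] F [-2.6  9.  15.2]
tool z [ 0.003 -0.643 -0.766] tool y [1.    0.002 0.001]
q [ 0.18  0.55 -0.4   1.72  0.78  1.44 -0.91]
L dist along axis from pin-out top -0.0153 perp (world) [ 0.0001 -0.0003  0.0002]
   rot err deg world [ 0.   0.1 -0.1]
```

Left pin is at its stop (17 N, 15.3 mm). Back out, rise, and swing to the mirrored tilt on the right.

>>> move_arm:
  deltas:
    - {"dx":0.0024,"dy":0.006,"dz":0.0077,"ax":0,"ay":0,"az":0}
    - {"dx":0.0048,"dy":0.0119,"dz":0.0153,"ax":0,"ay":0,"az":0}
    - {"dx":0.0072,"dy":0.0179,"dz":0.023,"ax":0,"ay":0,"az":0}
    - {"dx":0.0072,"dy":0.0179,"dz":0.04,"ax":0,"ay":0,"az":0}
    - {"dx":0,"dy":0,"dz":0.06,"ax":0,"ay":0,"az":0}
    - {"dx":0,"dy":0,"dz":0.06,"ax":0,"ay":0,"az":0}
    - {"dx":0,"dy":0,"dz":0.04,"ax":0,"ay":0,"az":0}
    - {"dx":0,"dy":0,"dz":0,"ax":0,"ay":0,"az":0}
  fingers: 0.0

```text
time_s: 15.75
tool_pos: [0.5638, -0.1297, 0.3183]
ee_rot: [0.779, 0.527, -0.28, 0.194]
wrist_force: [0.1, 0.3, -0.8]
finger_gap: 0.0007
gripper_force: 0.0
```

>>> move_arm:
  deltas:
    - {"dx":-0.011,"dy":-0.029,"dz":0,"ax":9.3,"ay":-3.7,"az":0}
    - {"dx":-0.011,"dy":-0.029,"dz":0,"ax":9.3,"ay":-3.7,"az":0}
    - {"dx":-0.011,"dy":-0.029,"dz":0,"ax":9.3,"ay":-3.7,"az":0}
    - {"dx":-0.011,"dy":-0.029,"dz":0,"ax":9.3,"ay":-3.7,"az":0}
    - {"dx":-0.011,"dy":-0.029,"dz":0,"ax":9.3,"ay":-3.7,"az":0}
    - {"dx":-0.011,"dy":-0.029,"dz":0,"ax":9.3,"ay":-3.7,"az":0}
    - {"dx":-0.011,"dy":-0.029,"dz":0,"ax":9.3,"ay":-3.7,"az":0}
    - {"dx":-0.011,"dy":-0.029,"dz":0,"ax":9.2,"ay":-3.7,"az":0}
    - {"dx":0,"dy":0,"dz":0,"ax":0,"ay":0,"az":0}
    - {"dx":0,"dy":0,"dz":0,"ax":0,"ay":0,"az":0}
  fingers: 0.0

```text
time_s: 17.0
tool_pos: [0.4749, -0.3624, 0.3135]
ee_rot: [0.778, 0.527, 0.283, -0.192]
wrist_force: [-0.3, 0.5, 1.0]
finger_gap: 0.0004
gripper_force: 0.0
```

```bash
python3 st.py
```

```text
t 17.0 tcp [ 0.4749 -0.3624  0.3135] in housing [ 0.0049 -0.1417  0.3135] F [-0.3  0.5  1. ]
tool z [-0.002  0.643 -0.766] tool y [ 1.     0.002 -0.001]
q [ 1.07  0.45 -0.22  1.3  -0.52  1.74  0.48]
L dist along axis from pin-out top 0.0482 perp (world) [-0.0818 -0.2176  0.195 ]
   rot err deg world [-74.4  29.6  -0. ]
R dist along axis from pin-out top 0.2304 perp (world) [0.0291 0.0596 0.0555]
   rot err deg world [-0.  -0.  -0.1]
```

>>> move_arm:
  deltas:
    - {"dx":0,"dy":0.004,"dz":-0.05,"ax":0,"ay":0,"az":0}
    - {"dx":0,"dy":0.004,"dz":-0.05,"ax":0,"ay":0,"az":0}
    - {"dx":0,"dy":0.0043,"dz":-0.0477,"ax":0,"ay":0,"az":0}
    - {"dx":0.0056,"dy":0.0139,"dz":-0.0179,"ax":0,"ay":0,"az":0}
    - {"dx":0.0056,"dy":0.0139,"dz":-0.0179,"ax":0,"ay":0,"az":0}
    - {"dx":0.0055,"dy":0.014,"dz":-0.0178,"ax":0,"ay":0,"az":0}
    - {"dx":0,"dy":0,"dz":0,"ax":0,"ay":0,"az":0}
    - {"dx":0,"dy":0,"dz":0,"ax":0,"ay":0,"az":0}
  fingers: 0.0

```text
time_s: 18.0
tool_pos: [0.4921, -0.3086, 0.1144]
ee_rot: [0.777, 0.528, 0.283, -0.191]
wrist_force: [0.8, -0.5, 0.3]
finger_gap: 0.0006
gripper_force: 0.0
```

```bash
python3 st.py
python3 - <<'E'
from h import *
f=grab('wrist','w7');g=grab('side','s3')
a=cv2.resize(cv2.imread('pics/w7.png'),(400,300));b=cv2.resize(cv2.imread('pics/s3.png')[120:270,220:420],(400,300),interpolation=2)
cv2.imwrite('pics/v3.png',np.hstack([a,b]))
E
```

```text
t 18.0 tcp [ 0.4921 -0.3086  0.1144] in housing [ 0.0009 -0.0854  0.1144] F [ 0.8 -0.5  0.3]
tool z [-0.     0.641 -0.767] tool y [1.    0.003 0.002]
q [ 1.03  0.53 -0.24  1.61 -0.51  1.36  0.63]
L dist along axis from pin-out top -0.0681 perp (world) [-0.0368 -0.0944  0.0851]
   rot err deg world [-74.2  29.7  -0.2]
R dist along axis from pin-out top 0.0417 perp (world) [0.0012 0.0007 0.0009]
   rot err deg world [ 0.2  0.1 -0.2]
```

View pics/v3.png

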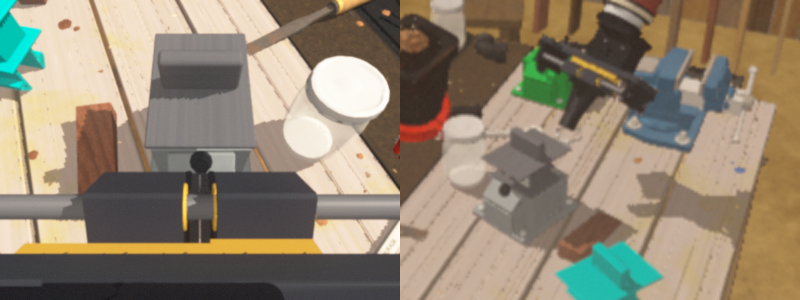

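The right pin head (left inset (200,160)) is in line with the fingers, and the left pin looks flush in the side inset (505,190). Pressing the right pin.

>>> move_arm:
  deltas:
    - {"dx":0.0043,"dy":0.0118,"dz":-0.0155,"ax":0,"ay":0,"az":0}
    - {"dx":0.004,"dy":0.0108,"dz":-0.0142,"ax":0,"ay":0,"az":0}
    - {"dx":0.0012,"dy":0.003,"dz":-0.0038,"ax":0,"ay":0,"az":0}
    - {"dx":0.0012,"dy":0.003,"dz":-0.0038,"ax":0,"ay":0,"az":0}
    - {"dx":0.001,"dy":0.0024,"dz":-0.0031,"ax":0,"ay":0,"az":0}
    - {"dx":0.0005,"dy":0.0012,"dz":-0.0015,"ax":0,"ay":0,"az":0}
    - {"dx":0,"dy":0,"dz":0,"ax":0,"ay":0,"az":0}
  fingers: 0.0

```text
time_s: 18.98
tool_pos: [0.5032, -0.2768, 0.0717]
ee_rot: [0.778, 0.528, 0.283, -0.192]
wrist_force: [-3.7, 0.3, 5.4]
finger_gap: 0.0007
gripper_force: 2.3
```

```bash
python3 st.py | tail -2;python3 st.py | head -1
```

```text
R dist along axis from pin-out top -0.0127 perp (world) [-0.0007  0.0001 -0.0001]
   rot err deg world [ 0.1 -0.  -0.1]
t 18.975 tcp [ 0.5032 -0.2768  0.0717] in housing [-0.0007 -0.0517  0.0717] F [-3.7  0.3  5.4]
```

>>> move_arm:
  deltas:
    - {"dx":0.0005,"dy":0.0012,"dz":-0.0015,"ax":0,"ay":0,"az":0}
    - {"dx":0.0004,"dy":0.0009,"dz":-0.0012,"ax":0,"ay":0,"az":0}
    - {"dx":0.0004,"dy":0.0009,"dz":-0.0012,"ax":0,"ay":0,"az":0}
    - {"dx":0,"dy":0,"dz":0,"ax":0,"ay":0,"az":0}
  fingers: 0.0

```text
time_s: 19.48
tool_pos: [0.5037, -0.2759, 0.0702]
ee_rot: [0.778, 0.527, 0.283, -0.191]
wrist_force: [-16.7, -7.0, 27.9]
finger_gap: 0.0006
gripper_force: 14.7
```

```bash
python3 st.py | tail -2;python3 st.py | head -1
```

```text
R dist along axis from pin-out top -0.0145 perp (world) [-0.0006 -0.0001 -0.0002]
   rot err deg world [ 0.1  0.  -0. ]
t 19.475 tcp [ 0.5037 -0.2759  0.0702] in housing [-0.0005 -0.0507  0.0702] F [-16.7  -7.   27.9]
```

Hard stop at 29 N along the axis, so it's home. Back out and return over the cover with the grasp yaw.

>>> move_arm:
  deltas:
    - {"dx":-0.0024,"dy":-0.006,"dz":0.0077,"ax":0,"ay":0,"az":0}
    - {"dx":-0.0048,"dy":-0.0119,"dz":0.0153,"ax":0,"ay":0,"az":0}
    - {"dx":-0.0072,"dy":-0.0179,"dz":0.023,"ax":0,"ay":0,"az":0}
    - {"dx":-0.0072,"dy":-0.0179,"dz":0.04,"ax":0,"ay":0,"az":0}
    - {"dx":0,"dy":0,"dz":0.06,"ax":0,"ay":0,"az":0}
    - {"dx":0,"dy":0,"dz":0.06,"ax":0,"ay":0,"az":0}
    - {"dx":0,"dy":0,"dz":0.03,"ax":-9.3,"ay":3.7,"az":0}
    - {"dx":0,"dy":0,"dz":0,"ax":-9.3,"ay":3.7,"az":0}
    - {"dx":0,"dy":0,"dz":0,"ax":-9.3,"ay":3.7,"az":0}
    - {"dx":0,"dy":0,"dz":0,"ax":-9.2,"ay":3.7,"az":0}
    - {"dx":0,"dy":0,"dz":0,"ax":0,"ay":0,"az":0}
  fingers: 0.05

```text
time_s: 20.85
tool_pos: [0.4858, -0.323, 0.3045]
ee_rot: [0.825, 0.565, 0.0, 0.001]
wrist_force: [0.2, 0.1, 0.3]
finger_gap: 0.0499
gripper_force: 0.0
```

>>> move_arm:
  deltas:
    - {"dx":0.0013,"dy":0.011,"dz":0,"ax":0,"ay":0,"az":-10}
    - {"dx":0.0013,"dy":0.011,"dz":0,"ax":0,"ay":0,"az":-10}
    - {"dx":0.0013,"dy":0.011,"dz":0,"ax":0,"ay":0,"az":-10}
    - {"dx":0.0013,"dy":0.011,"dz":0,"ax":0,"ay":0,"az":-10}
    - {"dx":0.0013,"dy":0.011,"dz":0,"ax":0,"ay":0,"az":-10}
    - {"dx":0.0013,"dy":0.011,"dz":0,"ax":0,"ay":0,"az":-10}
    - {"dx":0.0013,"dy":0.011,"dz":0,"ax":0,"ay":0,"az":-10}
    - {"dx":0.0013,"dy":0.011,"dz":0,"ax":0,"ay":0,"az":-10}
    - {"dx":0.0013,"dy":0.011,"dz":0,"ax":0,"ay":0,"az":-10}
    - {"dx":0,"dy":0,"dz":0,"ax":0,"ay":0,"az":0}
    - {"dx":0,"dy":0,"dz":0,"ax":0,"ay":0,"az":0}
  fingers: 0.05

```text
time_s: 22.22
tool_pos: [0.4947, -0.2291, 0.303]
ee_rot: [0.982, -0.187, -0.0, -0.0]
wrist_force: [0.4, -0.4, -0.2]
finger_gap: 0.0499
gripper_force: 0.0
```

```bash
python3 m3.py w8
```

```text
[ 0.49467904 -0.22911713  0.30300949] [ 9.82309359e-01 -1.87265063e-01 -1.47489879e-04 -3.14002113e-04] [ 0.55280939  0.10100841 -0.21740795  1.58442065  0.02130772  1.45893546
 -1.61346268] 22.275
8904 [268. 152.] 0.1123 [ 0.525  -0.2293  0.1123] [ 523.5 -228.5] [112.2  79.3] 68.32
1077 [267. 157.] 0.142 [ 0.5248 -0.229   0.1419] [ 524.  -228.5] [13.9 59.1] 69.05
plane [0.00102758 0.00036361 0.11234542]
```

Cover unmoved and flat. Down to the rib.

>>> move_arm:
  deltas:
    - {"dx":0.0143,"dy":0.001,"dz":-0.04,"ax":0,"ay":0,"az":0}
    - {"dx":0.014,"dy":0,"dz":-0.04,"ax":0,"ay":0,"az":0}
    - {"dx":0,"dy":0,"dz":-0.04,"ax":0,"ay":0,"az":0}
    - {"dx":0,"dy":0,"dz":-0.04,"ax":0,"ay":0,"az":0}
    - {"dx":0,"dy":0,"dz":-0.024,"ax":0,"ay":0,"az":0}
    - {"dx":0,"dy":0,"dz":0,"ax":0,"ay":0,"az":0}
    - {"dx":0,"dy":0,"dz":0,"ax":0,"ay":0,"az":0}
  fingers: 0.05

```text
time_s: 23.15
tool_pos: [0.5238, -0.2277, 0.1204]
ee_rot: [0.982, -0.188, 0.001, 0.0]
wrist_force: [0.7, -0.0, -0.2]
finger_gap: 0.0501
gripper_force: 0.0
```

>>> move_arm:
  deltas:
    - {"dx":0,"dy":0,"dz":0,"ax":0,"ay":0,"az":0}
    - {"dx":0,"dy":0,"dz":0,"ax":0,"ay":0,"az":0}
    - {"dx":0,"dy":0,"dz":0,"ax":0,"ay":0,"az":0}
    - {"dx":0,"dy":0,"dz":0,"ax":0,"ay":0,"az":0}
    - {"dx":0,"dy":0,"dz":0,"ax":0,"ay":0,"az":0}
  fingers: 0.0

```text
time_s: 23.78
tool_pos: [0.523, -0.2276, 0.1191]
ee_rot: [0.982, -0.188, -0.0, 0.0]
wrist_force: [-1.3, -1.5, 1.1]
finger_gap: 0.0136
gripper_force: 29.9
```

Gripped. Tug up gently in 1 mm rows.

>>> move_arm:
  deltas:
    - {"dx":0,"dy":0,"dz":0.002,"ax":0,"ay":0,"az":0}
    - {"dx":0,"dy":0,"dz":0.0015,"ax":0,"ay":0,"az":0}
    - {"dx":0,"dy":0,"dz":0.001,"ax":0,"ay":0,"az":0}
    - {"dx":0,"dy":0,"dz":0.001,"ax":0,"ay":0,"az":0}
    - {"dx":0,"dy":0,"dz":0,"ax":0,"ay":0,"az":0}
    - {"dx":0,"dy":0,"dz":0,"ax":0,"ay":0,"az":0}
  fingers: 0.0

```text
time_s: 24.52
tool_pos: [0.5228, -0.2272, 0.1242]
ee_rot: [0.982, -0.188, -0.0, -0.0]
wrist_force: [-0.0, -2.5, -10.6]
finger_gap: 0.0135
gripper_force: 29.9
```

>>> move_arm:
  deltas:
    - {"dx":0,"dy":0,"dz":0.0003,"ax":0,"ay":0,"az":0}
    - {"dx":0,"dy":0,"dz":0,"ax":0,"ay":0,"az":0}
    - {"dx":0,"dy":0,"dz":0,"ax":0,"ay":0,"az":0}
  fingers: 0.0

```text
time_s: 24.9
tool_pos: [0.5228, -0.2272, 0.1244]
ee_rot: [0.982, -0.188, -0.001, -0.0]
wrist_force: [-0.6, -4.6, -15.6]
finger_gap: 0.0139
gripper_force: 29.9
```

The pins stop it with a pull of about 12 N. Lower back, release, retreat.

>>> move_arm:
  deltas:
    - {"dx":0,"dy":0,"dz":-0.002,"ax":0,"ay":0,"az":0}
    - {"dx":0,"dy":0,"dz":-0.002,"ax":0,"ay":0,"az":0}
    - {"dx":0,"dy":0,"dz":-0.0018,"ax":0,"ay":0,"az":0}
    - {"dx":0,"dy":0,"dz":-0.0005,"ax":0,"ay":0,"az":0}
    - {"dx":0,"dy":0,"dz":0,"ax":0,"ay":0,"az":0}
    - {"dx":0,"dy":0,"dz":0,"ax":0,"ay":0,"az":0}
  fingers: 0.0

```text
time_s: 25.65
tool_pos: [0.5239, -0.2274, 0.1193]
ee_rot: [0.982, -0.188, 0.001, 0.0]
wrist_force: [-0.3, -5.0, 2.7]
finger_gap: 0.0136
gripper_force: 30.0
```

>>> move_arm:
  deltas:
    - {"dx":0,"dy":0,"dz":0,"ax":0,"ay":0,"az":0}
    - {"dx":0,"dy":0,"dz":0,"ax":0,"ay":0,"az":0}
    - {"dx":0,"dy":0,"dz":0,"ax":0,"ay":0,"az":0}
    - {"dx":0,"dy":0,"dz":0,"ax":0,"ay":0,"az":0}
    - {"dx":0,"dy":0,"dz":0.03,"ax":0,"ay":0,"az":0}
    - {"dx":0,"dy":0,"dz":0.05,"ax":0,"ay":0,"az":0}
    - {"dx":0,"dy":0,"dz":0.05,"ax":0,"ay":0,"az":0}
    - {"dx":-0.03,"dy":0,"dz":0.05,"ax":0,"ay":0,"az":0}
    - {"dx":0,"dy":0,"dz":0,"ax":0,"ay":0,"az":0}
    - {"dx":0,"dy":0,"dz":0,"ax":0,"ay":0,"az":0}
  fingers: 0.05

```text
time_s: 26.9
tool_pos: [0.4932, -0.227, 0.2985]
ee_rot: [0.982, -0.188, 0.0, -0.0]
wrist_force: [-0.6, 0.8, -0.7]
finger_gap: 0.0502
gripper_force: 0.0
```

```bash
python3 m3.py w9
```

```text
[ 0.49305697 -0.2267962   0.29766883] [ 9.82147609e-01 -1.88110373e-01 -6.84214781e-04 -3.05188696e-04] [ 0.55381443  0.09828006 -0.22112719  1.5981309   0.02127322  1.44902956
 -1.61816708] 26.95
9262 [269. 149.] 0.1123 [ 0.5261 -0.2298  0.1123] [ 524.6 -228.8] [112.3  79.9] 68.31
1148 [268. 154.] 0.142 [ 0.5257 -0.2295  0.1419] [ 524.8 -228.9] [13.7 59.7] 68.1
plane [-0.00013651  0.00070095  0.11232652]
```

```bash
python3 -c "
from workcell import manip
print(manip.job_done())"
```

```text
the job is handed in; nothing more can be done
None
```

The job is handed in: the cover sits flat on the housing, both pins were pressed to their stops, and the tug was stopped by the pins at about 5 mm and 12 N. The cover is released and flat again; the hand-in call returned no verdict.

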